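# Clamp the carving blank with the cam

## Robot

A 6-joint arm with a two-finger parallel gripper is mounted at the origin on the work surface. World frame = base frame: x ahead of the robot, y to its left, z up, the work surface at z = 0. Lengths are in m, angles in rad, forces in N, time in s.
With the tool pointing down it reaches from about 0.25 to 0.775 m from the base axis. Payload 4 kg.
Tool frame: the origin (TCP) lies between the finger pads; the fingertips stand 14 mm ahead of it and the grasp point (between the pads) lies 5 mm behind it (tip_reach is the distance from the TCP to the fingertips, in m); z points along the fingers, y is the line along which they close (so a half turn about z gives the same grasp; the last joint's range is limited). The gripper opens to 94 mm and grips with 3 to 60 N. Pads are 16 mm wide; open, the fingers measure 119 mm over their backs; the gripper's body (75 mm by 177 mm) begins 78 mm behind the grasp point.
Start: joints at [1.155, 0.087, 1.371, -0, 1.684, -0.103], TCP at [0.169, 0.523, 0.22] pointing down, gripper open.
Joint ranges: [-3.1, 3.1], [-0.76, 2.03], [0.27, 2.55], [-1.08, 4.22], [0.17, 2.65], [-2.57, 2.57]. Speed limits (rad/s): [2.79, 2.79, 3.14, 3.14, 3.14, 3.14].

## Interface

Orientations are given as [roll, pitch, yaw] about the fixed x, y, z axes, in that order (R = Rz(yaw) Ry(pitch) Rx(roll)).
In Python, from bench import * gives the robot as it stands. The module is installed in compiled form; this text tells all that it offers.
- The arm moves only by the tool servo_tool, never from a script. Its argument "targets" is a list of rows, each a list of 4 numbers: the shift along the tool's x, y, z in cm, then the turn about the tool's z in degrees. A call has 1 to 8 rows; each row is the pose to reach, as a shift and turn from the pose commanded when the call began, along the tool's axes at that moment; what a row does not reach only later rows make up. A row lasts 1/8 s, in which the tool goes at most 62.5 mm and 10.7 degrees, less where a joint would pass 70% of its speed; a pose out of reach is approached as far as the arm can. A call with a gripper value outside its range is refused whole. "claw" is the closure in counts, from 0 (fully open) to 255 (shut), set as the call begins (left out, the last holds). The fingers move at their own pace and stop on an object; the grip force is fixed at half the most. Time passes only in rows, so rows that repeat a pose let the fingers close. It gives the time, the measured TCP pose, the force, the opening and the grip force at its end, in the units of the state.
- get_obs(): the state, without advancing time (a new reading comes with each control period).
- snapshot(name): name is "scene" or "top"; returns the picture (420x560x3 uint8, blue, green, red); there is no depth.
- camera_model(name): a dict with "camera_matrix" (3x3 intrinsics, pixels), "camera_from_world" (4x4, takes a point from world to camera coordinates). Camera axes: x right, y up, looking along -z (the intrinsics and any distortion apply to the point x, -y, -z); pixel columns grow to the right and rows downward; lengths in m; the calibration is good to about 2 mm. A picture is of the moment at which its call begins. camera_model takes no time and is no camera call.
- close_job(): hands the job in; it is judged then, once.
The state is a dict: "time": time; "joint_positions": joint angles; "qvel": joint speeds; "joint_torque": joint torques, N m; "tool_pos": TCP position; "ee_rot": TCP orientation; "wrist_force": force on the tool from outside, world axes, zero at the start; "wrist_torque": the same for the moment, N m; "width": finger opening in m; "finger_force": force on a finger pad.
Only numpy, scipy, OpenCV 4.12 (cv2) and the standard library are available. Lean on these libraries where they do the work, as an engineer would, in place of code of your own. Each camera call takes 0.05 s, during which the arm holds its last target. There are 200 camera calls.

## Task

Two identical cam clamps stand on the bench: one has a bone-coloured carving blank standing in its jaws, the other is empty. On the loaded clamp, turn the brass cam by its black grip, counterclockwise seen from above, until its red-marked high point presses squarely on the follower's roller, so that the blank is held tight. Let go, and leave the empty clamp's cam alone.

Things in the scene. Friction and masses are not known exactly. Their poses are not given: they have to be found in the camera images.
- cam (a joint): Angle (rad) of the loaded clamp's brass cam, vertical axis, growing counterclockwise seen from above. At 1.571 its nose (high point) points straight at the follower's roller; starts at 0.1 to 0.65. The nose meets the roller near 0.8 and pushes it 10 mm by 1.571 against at most 15 N; past 1.571 the follower springs back. Stops at -0.1 and 2.6. Friction (0.2 N m) holds it where it is left.
- cam_grip (a point): Point on that cam's axis at the height to grip, 60 mm above the bench; turns with the cam: x towards its nose, z up. The grip is an upright black bar on the cam, 44 mm long along x, 14 mm thick along y, 35 to 80 mm above the bench, its nose end red; pinch it across its thickness from above. The cam under it reaches 34 mm from the axis at the nose, 22 mm elsewhere, top at 35 mm.
- fixture: The loaded clamp's grey plate, bolted down, 240 x 100 x 12 mm. Origin on the bench under the cam axis; x runs along the clamp, away from the robot: cam, steel roller, orange follower, spring, pad, blank, dark fixed jaw. The plate reaches 55 mm behind the cam axis and 185 mm ahead. Follower, rails and pad are at most 36 mm high; the jaw, 46 mm high, begins 141 mm from the axis.
- pad: The loaded clamp's steel pad with a black rubber face, 46 mm wide, 22 mm high, on a spring carried by the follower. Origin at the centre of its face, at rest 100 mm from the cam axis and 25 mm above the bench; x points to the blank. At the cam's high point it presses the blank against the fixed jaw with about 5 to 9 N.
- blank: The loose bone-coloured carving blank in the loaded clamp, a block 36 x 50 x 36 mm with a domed top, 54 mm high in all, about 0.14 kg, standing on the plate with 5 mm of play between pad and jaw, some 120 mm from the cam axis. Origin at the centre of its underside, z up. It need not be touched.
- spare_nose (a point): Tip of the cam nose of the empty clamp, an identical clamp on its own plate: on the cam's top edge, 35 mm above the bench, 34 mm from that cam's axis along x (z up). Leave that cam as it is.
Not all that is in view belongs to the job. Of the things that look like the blank, the smallest one is meant.

How it is judged:
By the outcome, as a careful person would: the job done as asked, in the order asked, and still so for the second after the job is handed in, with the robot touching nothing.
It also fails if it takes over 32 s, if anything falls off the work surface, if the arm or the gripper's body presses on something with over 40 N, if the wrist force passes 120 N, or if a joint passes its speed limit or range.

## Working session

There is one attempt and no reset: what is moved stays moved. The work goes in short steps, Python scripts to look and compute and a tool call to move; the robot and the scene stay as the last step left them, time stands still between calls to the robot, and variables do not carry over. Pictures are saved under pics/ and viewed, at most 10 in all, crops included, and the job is handed in when it is done.

Besides the shell and the picture viewer there is one more tool, called by a JSON object that holds its "method" and its "body". servo_tool: Moves the arm, as the interface text tells. Its arguments: {"type":"object","properties":{"targets":{"type":"array"},"claw":{"type":"number"}},"required":["targets"]}

```bash
mkdir -p pics; python3 - <<'E'
from bench import *
import cv2
o=get_obs();print(o)
for n in("scene","top"):
    cv2.imwrite(f"pics/{n}0.png",snapshot(n));m=camera_model(n);print(n,m)
E
```

```text
{'time': 0.0, 'joint_positions': array([ 1.15489789e+00,  8.79463769e-02,  1.37221195e+00, -1.45384434e-05,
        1.68361025e+00, -1.03083380e-01]), 'qvel': array([ 0.00021925,  0.00246443,  0.00058065,  0.00151543, -0.00012541,
        0.00193932]), 'joint_torque': array([ 4.80682775e-04, -3.40182602e+01, -3.02426040e+01,  7.17076147e-02,
        3.30380606e-02, -2.00905392e-04]), 'tool_pos': array([0.16904908, 0.52283951, 0.21833033]), 'ee_rot': array([-3.13942680e+00, -2.09531357e-04,  2.82877575e+00]), 'wrist_force': array([ 0.08216161,  0.63805591, -0.23326034]), 'wrist_torque': array([0.01410998, 0.00097728, 0.01895987]), 'finger_force': 0.0, 'width': 0.0938497394224276}
scene {'camera_matrix': array([[456.4090025 ,   0.        , 279.64373957],
       [  0.        , 456.4090025 , 214.57852924],
       [  0.        ,   0.        ,   1.        ]]), 'camera_from_world': array([[-0.52584806,  0.85050768,  0.01097727,  0.29889343],
       [-0.6001754 , -0.38015691,  0.70375437,  0.32807441],
       [ 0.60272159,  0.36347958,  0.71035856, -1.22797615],
       [ 0.        ,  0.        ,  0.        ,  1.        ]])}
top {'camera_matrix': array([[442.49937079,   0.        , 273.34427297],
       [  0.        , 442.49937079, 210.56985455],
       [  0.        ,   0.        ,   1.        ]]), 'camera_from_world': array([[ 0.00660308, -0.99997433,  0.00278127,  0.01847075],
       [ 0.99759925,  0.00677908,  0.06891861, -0.58966656],
       [-0.0689357 ,  0.00231952,  0.99761841, -0.89446075],
       [ 0.        ,  0.        ,  0.        ,  1.        ]])}
```

View pics/scene0.png

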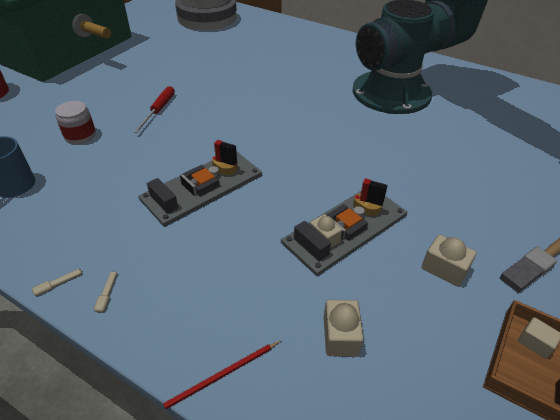

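View pics/top0.png

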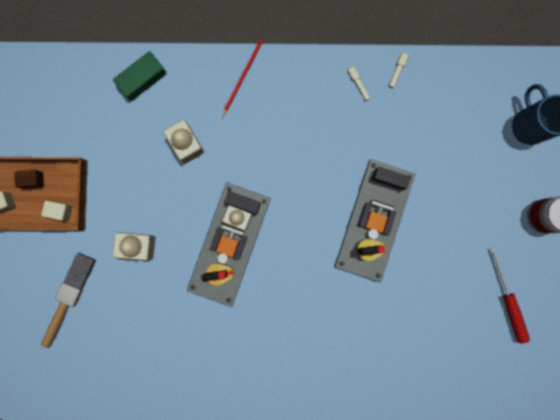

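The scene shows two clamps. In the top view, the left one (plate around (229,244)) has a blank at (237,216) and its cam at (218,274). The right one (cam at (371,250)) is empty. Three things look like the blank, at top pixels (237,216), (182,139) and (131,247). The one in the clamp at (237,216) is smallest and stands in the jaws, so it is the one meant. I'll confirm with a crop and then measure.

```bash
cat > h.py <<'E'
from bench import *
import cv2,numpy as np
def ray(n,uv):
    m=camera_model(n);K=m["camera_matrix"];T=m["camera_from_world"]
    d=np.linalg.inv(K)@[uv[0],uv[1],1];d=d*[1,-1,-1]
    R=T[:3,:3];return -R.T@T[:3,3],R.T@d
def onz(n,uv,z):
    c,d=ray(n,uv);return c+d*(z-c[2])/d[2]
def tri(a,b):
    (c1,d1),(c2,d2)=ray("scene",a),ray("top",b)
    s=np.linalg.lstsq(np.c_[d1,-d2],c2-c1,rcond=None)[0]
    p,q=c1+s[0]*d1,c2+s[1]*d2
    return (p+q)/2,np.linalg.norm(p-q)
def hsv(i): return cv2.cvtColor(i,cv2.COLOR_BGR2HSV)
E
python3 - <<'E'
from h import *
t=cv2.imread("pics/top0.png");s=cv2.imread("pics/scene0.png")
a=cv2.resize(t[175:315,175:285],None,fx=4,fy=4,interpolation=2)
b=cv2.resize(s[165:275,275:415],None,fx=2.5,fy=2.5,interpolation=2)
c=np.zeros((560,440+350,3),np.uint8);c[:,:440]=a;c[:b.shape[0],440:]=b
b2=cv2.resize(s[130:225,135:270],None,fx=2.5,fy=2.5,interpolation=2);c[290:290+b2.shape[0],440:440+b2.shape[1]]=b2
cv2.imwrite("pics/crop1.png",c)
H=hsv(t)
# plate: grey low-saturation
for n,i in(("top",t),("scene",s)):
    h=hsv(i)
    for nm,m in(("plate",(h[...,1]<60)&(h[...,2]>40)&(h[...,2]<140)),("red",((h[...,0]<6)|(h[...,0]>172))&(h[...,1]>170)&(h[...,2]>70)),("orange",(h[...,0]>6)&(h[...,0]<14)&(h[...,1]>190)),("brass",(h[...,0]>16)&(h[...,0]<30)&(h[...,1]>130)),("black",(h[...,2]<38))):
        k,l,st,ce=cv2.connectedComponentsWithStats(m.astype(np.uint8))
        print(n,nm,[(st[j].tolist(),ce[j].round(1).tolist()) for j in range(1,k) if st[j,4]>12 and 130<ce[j][0]<420 and 120<ce[j][1]<310])
E
```

```text
top plate [([188, 125, 7, 11, 14], [190.9, 130.0]), ([166, 135, 38, 29, 255], [184.9, 149.8]), ([335, 160, 80, 122, 4311], [374.4, 218.2]), ([187, 183, 83, 124, 4166], [229.1, 242.7]), ([117, 235, 39, 26, 241], [139.7, 249.4]), ([148, 239, 3, 10, 13], [148.8, 243.3])]
top red [([378, 246, 6, 7, 32], [380.9, 248.6]), ([218, 271, 9, 8, 50], [221.7, 274.3])]
top orange [([219, 239, 6, 6, 13], [221.1, 241.5])]
top brass [([357, 240, 26, 12, 130], [366.2, 244.3]), ([359, 253, 15, 7, 75], [365.8, 256.3]), ([207, 264, 25, 10, 129], [217.2, 268.3]), ([209, 275, 24, 10, 88], [219.1, 280.2])]
top black [([371, 169, 33, 21, 125], [384.7, 181.9]), ([357, 248, 20, 6, 75], [365.3, 251.0]), ([203, 273, 14, 8, 76], [209.2, 276.3])]
scene plate [([138, 151, 124, 76, 3023], [196.2, 189.4]), ([281, 194, 126, 82, 3562], [340.9, 233.4])]
scene red [([215, 140, 7, 5, 22], [218.1, 142.3]), ([364, 179, 7, 6, 27], [366.6, 181.3]), ([355, 195, 6, 4, 14], [357.3, 196.8])]
scene orange [([192, 168, 22, 17, 201], [202.3, 175.7]), ([336, 209, 26, 20, 272], [348.4, 217.6])]
scene brass [([213, 160, 24, 15, 212], [224.9, 167.4]), ([354, 199, 28, 17, 243], [368.3, 207.1])]
scene black [([219, 143, 18, 22, 313], [227.8, 153.5]), ([187, 174, 5, 6, 15], [189.2, 176.5]), ([181, 177, 13, 18, 84], [187.0, 185.5]), ([196, 180, 24, 16, 149], [207.6, 188.2]), ([366, 181, 21, 25, 361], [375.9, 193.1]), ([149, 187, 29, 27, 275], [164.5, 202.0]), ([345, 224, 22, 16, 116], [355.5, 232.3]), ([295, 228, 36, 33, 395], [311.5, 246.3]), ([341, 231, 3, 8, 13], [341.8, 234.9])]
```

View pics/crop1.png

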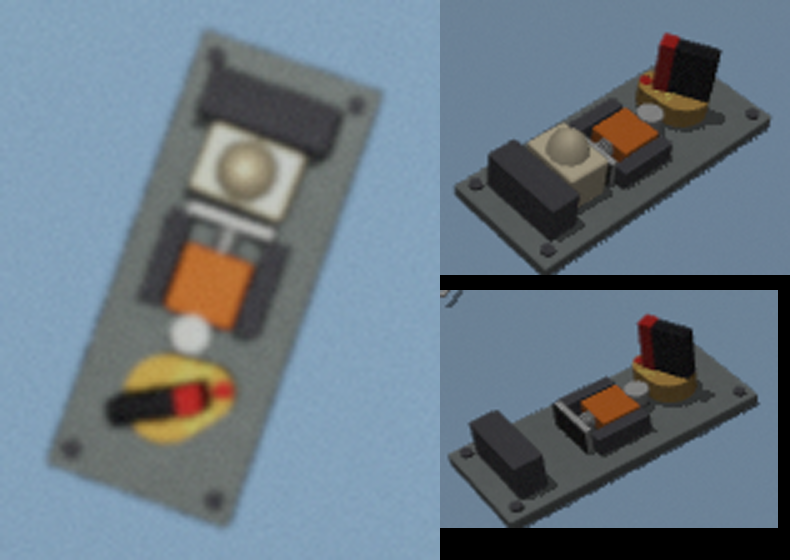

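The crop confirms it. The left clamp in the top view holds the smallest domed block, with orange follower, roller and cam. The grip bar runs from about (202.5,277.8) at its black end to (226.3,274.3) at its red end. Next I'll measure the plate rectangle and the grip.

```bash
python3 - <<'E'
from h import *
t=cv2.imread("pics/top0.png");h=hsv(t)
m=((h[...,1]<60)&(h[...,2]>40)&(h[...,2]<140)).astype(np.uint8)
k,l,st,ce=cv2.connectedComponentsWithStats(m)
for j in range(1,k):
    if st[j,4]>3000 and 180<ce[j][0]<420:
        c=cv2.findContours((l==j).astype(np.uint8),0,1)[0][0].reshape(-1,2)
        P=np.array([onz("top",q,.012)[:2] for q in c])*1000
        (cx,cy),(w,hh),an=cv2.minAreaRect(P.astype(np.float32))
        B=cv2.boxPoints(((cx,cy),(w,hh),an))
        e=[B[1]-B[0],B[2]-B[1]];L=max(e,key=np.linalg.norm);L=L/np.linalg.norm(L);L*=np.sign(L[0])
        ctr=np.array([cx,cy]);print("plate",ctr,w,hh,"yaw",np.degrees(np.arctan2(L[1],L[0])),"axis",ctr-65*L)
# grip top
a=np.array([202.3,277.8]);b=np.array([226.3,274.3])
A,Bb=onz("top",a,.08),onz("top",b,.08);d=Bb-A
print("grip top",(A+Bb)/2,np.linalg.norm(d),np.degrees(np.arctan2(d[1],d[0])))
print("tri mid top",tri((375,182.2),(a+b)/2))
# dark/red bar masks: min-area rect in top
g=((h[...,2]<50)|(((h[...,0]<6)|(h[...,0]>172))&(h[...,1]>150)&(h[...,2]>60)));w=np.zeros_like(g);w[262:290,198:240]=1
ys,xs=np.where(g&w);r=cv2.minAreaRect(np.c_[xs,ys].astype(np.float32));print(r)
# roller in both
for n,i,(x0,y0,x1,y1) in(("top",t,(212,250,232,266)),("scene",cv2.imread("pics/scene0.png"),(350,200,368,218))):
    q=hsv(i)[y0:y1,x0:x1];M=(q[...,1]<45)&(q[...,2]>135);ys,xs=np.where(M);print(n,"roller",xs.mean()+x0,ys.mean()+y0,len(xs))
E
```

```text
plate [995.48217773  10.62322998] 100.06535339355469 1205.8997802734375 yaw -89.53265 axis [994.95200431  75.62107086]
plate [ 571.85913086 -188.55422974] 100.9931640625 238.7687530517578 yaw -18.201883 axis [ 510.11161423 -168.25043106]
plate [520.51501465 114.96740723] 100.04234313964844 238.84835815429688 yaw -19.250942 axis [459.14957809 136.3983078 ]
grip top [0.459156   0.13460427 0.08      ] 0.04628385485243325 -81.38642881158297
tri mid top (array([0.45868132, 0.13590817, 0.08336866]), np.float64(0.003722606455272669))
((216.94216918945312, 275.1242370605469), (6.614487648010254, 30.715553283691406), 81.25383758544922)
top roller 222.03571428571428 258.3809523809524 84
scene roller nan nan 0<stdin>:23: RuntimeWarning: Mean of empty slice.
  ret = ret.dtype.type(ret / rcount)
```

The loaded cam's axis is at about (0.459, 0.1355), from both the plate and the grip. Triangulation puts the grip top at about 0.08 m, and the plate yaw is −19.25°. The grip points to −81.4°, so the cam is at about 28° and needs about 62° of counterclockwise turn. First I'll move above it and align.

{"method": "servo_tool", "body": {"targets": [[-4.9, -3.5, 0, 8], [-9.9, -7, 0, 16], [-14.8, -10.5, 0, 24], [-19.8, -14, 0, 32], [-24.7, -17.5, 0, 40], [-29.6, -21, 0, 48], [-34.6, -24.4, 0, 56], [-39.5, -27.9, 0, 63.5]], "claw": 100}}

```text
time: 1.1
tool_pos: [0.4599, 0.1345, 0.2191]
ee_rot: [-3.141, -0.0, 1.716]
wrist_force: [0.0, 0.3, 0.5]
width: 0.0571
finger_force: 0.0
```

{"method": "servo_tool", "body": {"targets": [[0, 0, 3, 0], [0, 0, 6, 0], [0, 0, 8, 0], [0, 0, 8, 0]]}}

```text
time: 1.6
tool_pos: [0.4576, 0.1359, 0.1371]
ee_rot: [-3.136, 0.0, 1.72]
wrist_force: [1.1, -0.2, 0.1]
width: 0.0573
finger_force: 0.0
```

```bash
python3 - <<'E'
from h import *
o=get_obs();print(o["time"],o["tool_pos"],np.degrees(o["ee_rot"]),o["width"],o["wrist_force"])
s=snapshot("scene");t=snapshot("top")
a=cv2.resize(s[80:270,270:450],None,fx=2.2,fy=2.2);b=cv2.resize(t[190:330,160:280],None,fx=3,fy=3)
c=np.zeros((420,760,3),np.uint8);c[:a.shape[0],:a.shape[1]]=a;c[:,400:]=b
cv2.imwrite("pics/above.png",c)
E
```

```text
1.6 [0.45759977 0.13593896 0.13713585] [-1.79698029e+02  4.00162589e-03  9.85696222e+01] 0.05733211519011683 [ 1.10339985 -0.22872415  0.09891343]
```

View pics/above.png

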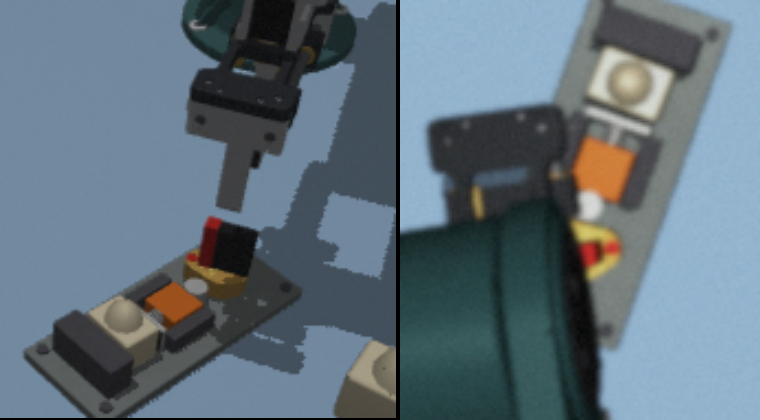

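The crop shows the open fingers directly over the bar and aligned with it. I'll descend and close.

{"method": "servo_tool", "body": {"targets": [[0, 0, 3, 0], [0, 0, 6, 0], [0, 0, 7.5, 0], [0, 0, 7.9, 0], [0, 0, 7.9, 0]]}}

```text
time: 2.33
tool_pos: [0.46, 0.1365, 0.0615]
ee_rot: [3.14, -0.0, 1.721]
wrist_force: [-0.0, 0.4, -0.5]
width: 0.0576
finger_force: 0.0
```

{"method": "servo_tool", "body": {"targets": [[0, 0, 0, 0], [0, 0, 0, 0], [0, 0, 0, 0], [0, 0, 0, 0], [0, 0, 0, 0], [0, 0, 0, 0]], "claw": 255}}

```text
time: 3.08
tool_pos: [0.4583, 0.1362, 0.0605]
ee_rot: [-3.14, 0.0, 1.721]
wrist_force: [-4.6, -0.8, 3.6]
width: 0.0138
finger_force: 30.0
```

Gripped at 13.8 mm and 30 N. Next comes the counterclockwise turn, which is a negative turn about the downward tool z.

{"method": "servo_tool", "body": {"targets": [[0, 0, 0, -5], [0, 0, 0, -10], [0, 0, 0, -15], [0, 0, 0, -20], [0, 0, 0, -25], [0, 0, 0, -30], [0, 0, 0, -30]]}}

```text
time: 3.95
tool_pos: [0.459, 0.1365, 0.0605]
ee_rot: [-3.141, -0.001, 2.243]
wrist_force: [-2.8, 0.8, 1.7]
width: 0.0138
finger_force: 30.0
```

{"method": "servo_tool", "body": {"targets": [[0, 0, 0, -4], [0, 0, 0, -8], [0, 0, 0, -12], [0, 0, 0, -16], [0, 0, 0, -20], [0, 0, 0, -24], [0, 0, 0, -28], [0, 0, 0, -30]]}}

```text
time: 4.95
tool_pos: [0.4593, 0.137, 0.0605]
ee_rot: [3.14, -0.0, 2.767]
wrist_force: [-1.2, 3.2, 1.2]
width: 0.0138
finger_force: 30.2
```

{"method": "servo_tool", "body": {"targets": [[0, 0, 0, -2], [0, 0, 0, -2], [0, 0, 0, -2], [0, 0, 0, -2]]}}

```text
time: 5.45
tool_pos: [0.4594, 0.1371, 0.0605]
ee_rot: [3.14, -0.0, 2.803]
wrist_force: [-1.7, 5.1, -0.2]
width: 0.014
finger_force: 30.0
```

```bash
python3 - <<'E'
from h import *
o=get_obs();print(o["time"],o["tool_pos"],np.degrees(o["ee_rot"]),o["wrist_torque"])
s=snapshot("scene");t=snapshot("top")
a=cv2.resize(s[80:270,270:450],None,fx=2.2,fy=2.2);b=cv2.resize(t[190:330,160:280],None,fx=3,fy=3)
c=np.zeros((420,760,3),np.uint8);c[:a.shape[0],:a.shape[1]]=a;c[:,400:]=b
cv2.imwrite("pics/turned.png",c)
E
```

```text
5.45 [0.4593824  0.13708432 0.06049932] [ 1.79905380e+02 -2.19041859e-03  1.60574816e+02] [ 0.73098815  0.18169148 -0.23839033]
```

View pics/turned.png

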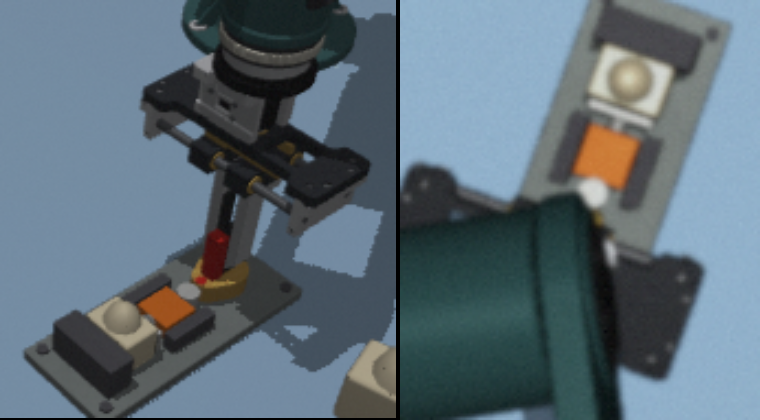

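The bar has turned with the fingers, and the red end now faces the roller at crop (190,290). The follower has moved and the pad is against the blank. The wrist torque has dropped to about friction level, as expected near the high point. I'll release, rise and check the angle.

{"method": "servo_tool", "body": {"targets": [[0, 0, 0, 0], [0, 0, 0, 0], [0, 0, 0, 0], [0, 0, 0, 0], [0, 0, 0, 0]], "claw": 110}}

```text
time: 6.18
tool_pos: [0.4593, 0.1362, 0.0605]
ee_rot: [-3.142, 0.0, 2.802]
wrist_force: [-0.5, -0.4, -0.3]
width: 0.0532
finger_force: 0.0
```

{"method": "servo_tool", "body": {"targets": [[0, 0, -3, 0], [0, 0, -8, 0], [0, 0, -14, 0], [5, 0, -15, 0], [11, 0, -15, 0], [17, 0, -15, 0], [23, 0, -15, 0], [23, 0, -15, 0]]}}

```text
time: 7.18
tool_pos: [0.2399, 0.2138, 0.211]
ee_rot: [3.139, 0.001, 2.809]
wrist_force: [0.4, 0.1, -0.2]
width: 0.0535
finger_force: 0.0
```

```bash
python3 - <<'E'
from h import *
o=get_obs();print(o["time"],o["tool_pos"])
s=snapshot("scene");t=snapshot("top");cv2.imwrite("pics/top2.png",t);cv2.imwrite("pics/scene2.png",s)
a=cv2.resize(s[165:275,275:415],None,fx=2.5,fy=2.5,interpolation=2);b=cv2.resize(t[175:315,175:285],None,fx=4,fy=4,interpolation=2)
c=np.zeros((560,790,3),np.uint8);c[:,:440]=b;c[:a.shape[0],440:]=a
cv2.imwrite("pics/after.png",c)
E
```

```text
7.175 [0.23988196 0.21376196 0.21101228]
```

View pics/after.png

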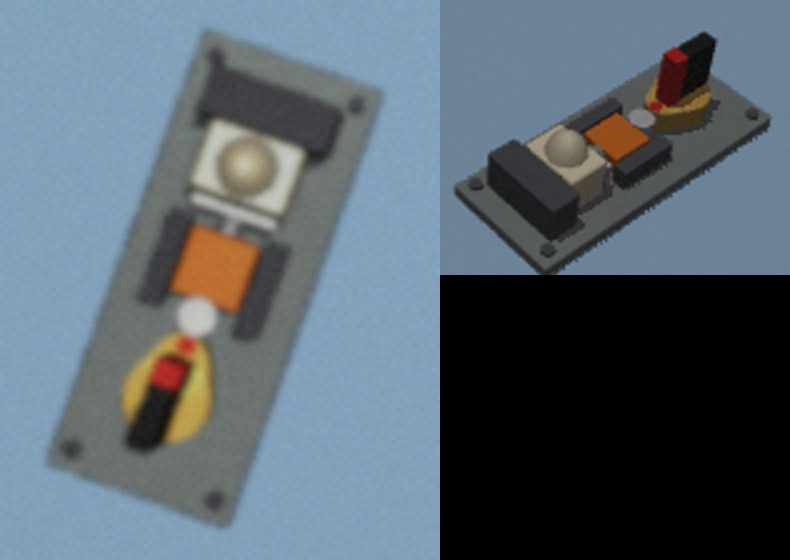

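After release, the top crop shows the grip with its red end at (171,370) and its black end at (142,435). The nose mark at (187,345) touches the roller at (197,317), and the pad is against the blank. Next I'll measure the angle.

```bash
python3 - <<'E'
from h import *
for f in("top0","top2"):
    t=cv2.imread(f"pics/{f}.png");h=hsv(t)
    w=np.zeros(h.shape[:2],bool);w[255:290,198:238]=1
    red=((h[...,0]<6)|(h[...,0]>172))&(h[...,1]>150)&(h[...,2]>60)&w
    blk=(h[...,2]<45)&w
    ys,xs=np.where(blk);b=np.c_[xs,ys].astype(np.float32)
    big=red
    k,l,st,ce=cv2.connectedComponentsWithStats(red.astype(np.uint8));print(f,st[1:].tolist(),ce[1:].tolist())
    kb,lb,sb,cb=cv2.connectedComponentsWithStats(blk.astype(np.uint8));j=1+np.argmax(sb[1:,4]);print(sb[j],cb[j])
    ys,xs=np.where(lb==j);P=np.array([onz("top",q,.08)[:2] for q in zip(xs,ys)])*1000
    vx,vy,_,_=cv2.fitLine(P.astype(np.float32),2,0,.01,.01).ravel();print("black bar dir",np.degrees(np.arctan2(vy,vx)))
    q=h[248:266,212:234];M=(q[...,1]<45)&(q[...,2]>135);ys,xs=np.where(M);r=onz("top",(xs.mean()+212,ys.mean()+248),.036)
    d=r[:2]-[.4592,.1362];print("roller",r,np.linalg.norm(d),np.degrees(np.arctan2(d[1],d[0])))
t=cv2.imread("pics/top2.png")
A,B=onz("top",(175+142/4-.375,175+435/4-.375),.08),onz("top",(175+171/4-.375,175+370/4-.375),.08)
for nm,p in(("bar",B-A),("nose mark-axis",onz("top",(175+187/4-.375,175+345/4-.375),.035)-[.4592,.1362,.035])):print(nm,np.degrees(np.arctan2(p[1],p[0])),np.linalg.norm(p))
E
```

```text
top0 [[218, 271, 9, 8, 53], [229, 271, 4, 3, 9]] [[221.52830188679246, 274.35849056603774], [230.33333333333334, 272.1111111111111]]
[202 273  15   8  90] [209.13333333 276.3       ]
black bar dir -77.81034
roller [0.49112465 0.12525893 0.036     ] 0.03374744647244117 -18.91737776120182
top2 [[220, 260, 3, 3, 6], [213, 265, 9, 8, 53]] [[221.16666666666666, 260.8333333333333], [216.81132075471697, 268.3018867924528]]
[207 273  12  14  98] [212.6122449  279.79591837]
black bar dir -26.918762
roller [0.50016962 0.12230815 0.036     ] 0.04326075451183391 -18.730611763538366
bar -23.380040405892156 0.03368591118891149
nose mark-axis -19.60210072216173 0.028523583140324632
```

The nose mark points to −19.6°, the fingers released at −19.4°, and the roller direction is −18.7° to −19.2°. The cam is within about 1° of square. The roller moved about 9.5 mm, against a nominal 10 mm. I'll hand in.

```bash
python3 -c "from bench import *;print(close_job())"
```

```text
the job is handed in; nothing more can be done
None
```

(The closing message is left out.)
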